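# Open a jar whose cap may be left- or right-threaded

## Task

Open the closed glass jar that stands in the stainless clamp: nobody knows whether its twist cap is threaded right- or left-handed, so find the way it loosens (if it stops hard one way, try the other), turn it loose and only then lift it off. Finish while still holding the cap in the gripper, level and still, about 10 cm straight above the open jar (do not put it down), and leave the things standing around where they are.

Things in the scene. Friction and masses are not known exactly. Their poses are not given: they have to be found in the camera images.
- cap_center (a point): centre, half-way up, of the loose round twist cap on the jar in the clamp: plain aluminium, straight finely ribbed side, 58 mm wide, 26 mm tall, about 50 g, z up, a thin raised bar across its top along its x axis. Grip it from above across any diameter, at this height; the neck below it is 42 mm wide and the jar's shoulder begins 25 mm under its lower edge
- cap: the same cap, origin at the centre of its lower edge (13 mm under its centre). Lugs inside lock it: it lifts 2 mm only. Turned one way (seen from above clockwise or not, differs from jar to jar, not visible) it stops hard within 6 degrees; the other way it turns easily, comes free to lift after about 35 degrees, stops hard at 60. It does not rise as it turns
- mouth (a point): fixed point at the centre of the rim of the jar in the clamp, 130 mm above the marble, z up, x axis from the jar to the clamp's column. At the start the cap's x axis lies along it and the cap's centre is 7 mm below it. The jar (grey tinted glass, 76 mm wide) is fixed and cannot turn
- clamp: stainless clamp fixed to the slab, origin on the marble under the jar's axis, x axis to its column and foot (145 mm from the axis); jaws and a thumb screw reach 55 mm (+y) and 86 mm (-y) to the sides; all under 65 mm high. A like jar without cap, 130 mm high and fixed, stands about 190 mm from the axis on its +y side
- mortar: bystander: white ceramic mortar, 130 mm wide, 85 mm high, with a wooden pestle leaning out to 135 mm height; origin at the centre of its underside
- pan: bystander: round steel paella pan, 256 mm wide, 40 mm high, two loop handles; origin at the centre of its underside
- spatula: bystander: grey silicone spatula lying flat, 285 mm long; origin under its middle
- salt_dish: bystander: small white dish, 64 mm wide, 30 mm high, close to the clamp; origin at the centre of its underside
Things that resemble listed ones, but are neither listed nor needed, are in the scene too. What is shaped like the clamp but orange is not meant.

How it is judged:
By the outcome, as a careful person would: the job done as asked, in the order asked, and still so for the second after the job is handed in, while the arm keeps its last pose, push and grip.
It also fails if it takes over 42 s, if anything falls off the work surface, if the arm or the gripper's body presses on something with over 40 N, if the wrist force passes 120 N, or if a joint passes its speed limit or range.

## Robot

A 7-joint arm with a two-finger parallel gripper is mounted at the origin on the work surface. World frame = base frame: x ahead of the robot, y to its left, z up, the work surface at z = 0. Lengths are in mm, angles in rad, forces in N, time in s.
With the tool pointing down it reaches from about 350 to 900 mm from the base axis. Payload 8.1 kg.
Tool frame: the origin (TCP) lies on the centre line of the jaws, within the pads' length; the fingertips stand 17 mm ahead of it and the grasp point (between the pads) lies 2 mm behind it; y points along the fingers, z is the direction in which the jaws open and shut, and the axes are right-handed (so a half turn about y gives the same grasp; the last joint's range is limited). The gripper opens to 85 mm and grips with 20 to 120 N. Pads are 22 mm wide; open, the fingers measure 114 mm over their backs; the gripper's body (76 mm by 85 mm) begins 54 mm behind the grasp point. The pads swing forward as they close: fully open they stand 13 mm farther back than shut.
Start: joints at [-1.204, 0.434, 0.025, 1.573, -0.012, 1.134, -0.075], TCP at [282.97, 557.287, 248.323] pointing down, gripper open.
Joint ranges: [-2.62, 2.62], [-0.44, 2.09], [-1.27, 1.32], [0.08, 2.57], [-1.32, 4.46], [0.12, 2], [-2.74, 2.74]. Speed limits (rad/s): [2.22, 2.22, 3.01, 3.01, 3.14, 3.14, 3.14].

## Interface

Orientations are given as a unit quaternion [x, y, z, w].
In Python, from workcell import env gives the robot as it stands. The module is installed in compiled form; this text tells all that it offers.
- The arm moves only by the shell command python3 -m pendant 'ROWS' [FORCE]. ROWS is JSON, a list of rows, each an object of numbers: "gripper": the opening, from -1 (shut) to 1 (fully open), so that 0 is half open; "tx", "ty", "tz": the shift along the tool's x, y, z in m; "rx", "ry", "rz": the turn, a rotation vector about the tool's x, y, z in degrees. A call has 1 to 8 rows; each row is the pose to reach, as a shift and turn from the pose commanded when the call began, along the tool's axes at that moment; what a row does not reach only later rows make up. A row lasts 1/8 s, in which the tool goes at most 62.5 mm and 10.7 degrees, less where a joint would pass 70% of its speed; a pose out of reach is approached as far as the arm can. A call with a gripper value outside its range is refused whole. The fingers move at their own pace and stop on an object; FORCE is the grip in N (left out, the last holds). Time passes only in rows, so rows that repeat a pose let the fingers close. It gives the time, the measured TCP pose, the force and the opening at its end, in the units of the state.
- env.sense(): the state, without advancing time (a new reading comes with each control period).
- env.capture(name): name is "side" or "top" or "wrist"; returns a dict with "frame" (420x560x3 uint8, red, green, blue), "depth" (420x560 float32, mm along the optical axis (not along the pixel's ray), 0 where there is no reading), "fx", "fy", "cx", "cy" (pixels), "view" (4x4, takes a point from world to camera coordinates). Camera axes: x right, y up, looking along -z (the intrinsics and any distortion apply to the point x, -y, -z); pixel columns grow to the right and rows downward; lengths in mm; the calibration is good to about 2 mm. A picture is of the moment at which its call begins.
- env.close_job(): hands the job in, once; it reports no verdict.
The state is a dict: "clock": time; "joint_positions": joint angles; "qvel": joint speeds; "effort": joint torques, N m; "position": TCP position; "tool_rot": TCP orientation; "wrist_force": force on the tool from outside, world axes, zero at the start; "wrist_torque": the same for the moment, N m; "gripper_width": finger opening in mm.
Only numpy, scipy, OpenCV 4.12 (cv2) and the standard library are available. Lean on these libraries where they do the work, as an engineer would, in place of code of your own. Each camera call takes 0.05 s, during which the arm holds its last target.

## Working session

There is one attempt and no reset: what is moved stays moved. The work goes in short steps, Python scripts to look and compute and a shell command to move; the robot and the scene stay as the last step left them, time stands still between calls to the robot, and variables do not carry over. Pictures are saved under pics/ and viewed, and the job is handed in when it is done.

```bash
mkdir -p pics; python3 - <<'E'
from workcell import env
import cv2,numpy as np
s=env.sense();print({k:np.round(v,3).tolist() for k,v in s.items()})
for n in ["side","top","wrist"]:
    c=env.capture(n);cv2.imwrite(f"pics/{n}0.png",c["frame"][...,::-1]);np.savez(f"{n}0.npz",**c)
    print(n,c["fx"],c["fy"],c["cx"],c["cy"],c["view"].round(3).tolist(),[k for k in c])
E
```

```text
{'clock': 0.0, 'joint_positions': [-1.204, 0.435, 0.025, 1.574, -0.012, 1.134, -0.075], 'qvel': [-0.001, 0.0, 0.001, 0.0, 0.0, -0.001, 0.001], 'effort': [0.001, -67.046, 1.025, -31.622, 0.016, 0.012, 0.0], 'position': [282.766, 556.866, 247.552], 'tool_rot': [0.688, -0.165, 0.164, -0.687], 'wrist_force': [-0.915, 0.04, 0.227], 'wrist_torque': [0.05, -0.029, 0.046], 'gripper_width': 85.649}
side 540.572024025311 540.572024025311 274.3985098627495 208.03149818272328 [[0.995, -0.101, 0.014, -461.966], [0.067, 0.749, 0.659, -105.292], [-0.077, -0.655, 0.752, -2009.143], [0.0, 0.0, 0.0, 1.0]] ['frame', 'depth', 'fx', 'fy', 'cx', 'cy', 'view']
top 546.3325336085444 546.3325336085444 284.2847050945898 206.09249281987917 [[0.002, -1.0, -0.002, -14.393], [0.995, 0.002, 0.105, -475.864], [-0.105, -0.002, 0.995, -1737.91], [0.0, 0.0, 0.0, 1.0]] ['frame', 'depth', 'fx', 'fy', 'cx', 'cy', 'view']
wrist 349.0236762106219 349.0236762106219 281.6221769699531 210.33061073266396 [[0.454, 0.891, -0.002, -623.883], [-0.859, 0.437, -0.268, 33.036], [-0.238, 0.123, 0.963, -378.57], [0.0, 0.0, 0.0, 1.0]] ['frame', 'depth', 'fx', 'fy', 'cx', 'cy', 'view']
```

View pics/side0.png

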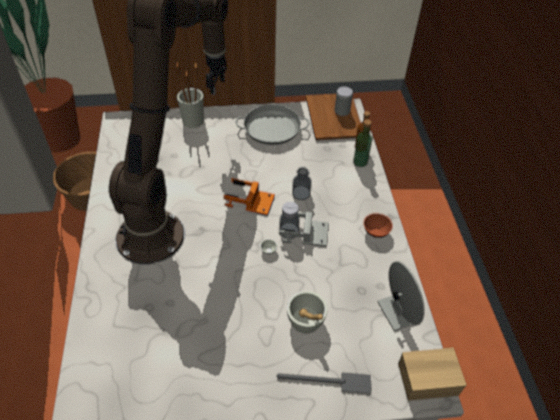

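View pics/top0.png

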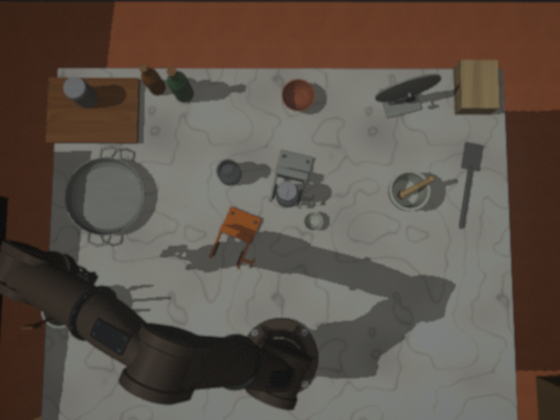

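View pics/wrist0.png

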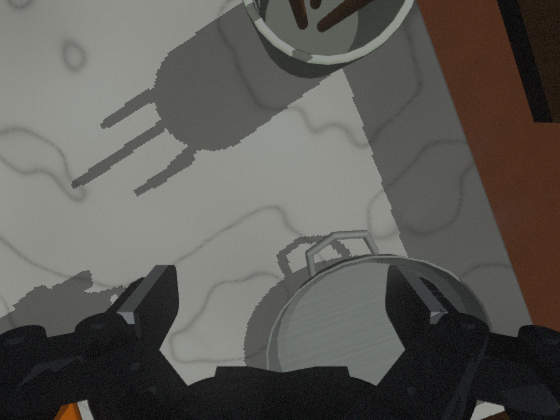

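Capped jars: one in the stainless clamp at top (288,190) / side (290,212), and one on the cutting board at top (78,90) / side (344,100). The first fits because it stands in the steel clamp. The open jar at top (229,172) lies to its side, and the orange clamp at (238,225) is empty. I'll confirm with a crop and measure.

```bash
cat > h.py <<'E'
import numpy as np,cv2
def load(n): return dict(np.load(n))
def pt(c,u,v,d):
    V=np.array(c["view"]);p=np.array([(u-c["cx"])/c["fx"]*d,-(v-c["cy"])/c["fy"]*d,-d,1.])
    return (np.linalg.inv(V)@p)[:3]
def plane(c,u,v,z):
    a=pt(c,u,v,1.);b=pt(c,u,v,1000.);t=(z-a[2])/(b[2]-a[2]);return a+t*(b-a)
def cloud(c):
    v,u=np.mgrid[0:420,0:560];d=c["depth"].astype(float)
    P=np.stack([(u-c["cx"])/c["fx"]*d,-(v-c["cy"])/c["fy"]*d,-d,np.ones_like(d)],-1)
    return (P@np.linalg.inv(c["view"]).T)[...,:3]
def proj(c,p):
    q=c["view"]@np.append(p,1.);return np.array([c["cx"]+c["fx"]*q[0]/-q[2],c["cy"]-c["fy"]*q[1]/-q[2]])
E
python3 - <<'E'
from h import *
t=load("top0.npz");s=load("side0.npz")
print("cap top",plane(t,288,186,136),plane(s,290,206,136))
for c,n,(u,v) in((t,"top",(288,190)),(s,"side",(290,215))):
    P=cloud(c);
    r=P[v-16:v+16,u-20:u+20].reshape(-1,3)
    print(n,(t["depth"]>0).mean())
    m=(r[:,2]>128)&(r[:,2]<146);print(m.sum(),r[m].mean(0),r[m].min(0),r[m].max(0), (r[m].min(0)+r[m].max(0))/2)
a=cv2.resize(t["frame"][140:260,190:350,::-1],None,fx=5,fy=5,interpolation=cv2.INTER_CUBIC)
cv2.imwrite("pics/cropt.png",a)
a=cv2.resize(s["frame"][150:270,215:375,::-1],None,fx=5,fy=5,interpolation=cv2.INTER_CUBIC)
cv2.imwrite("pics/crops.png",a)
E
```

```text
cap top [525.51737074 -24.92892889 136.        ] [517.08084769 -15.51998189 136.        ]
top 0.9958460884353741
278 [510.51965495 -22.05801809 135.62274364] [482.17583113 -49.35173016 128.12438173] [538.90159293   5.41552978 144.59797674] [510.53871203 -21.96810019 136.36117924]
side 0.9958460884353741
181 [515.03777662 -27.27828619 136.25601596] [486.30372408 -59.85665582 128.07623744] [544.56496036   3.86545691 145.61342885] [515.43434222 -27.99559946 136.84483314]
```

View pics/cropt.png

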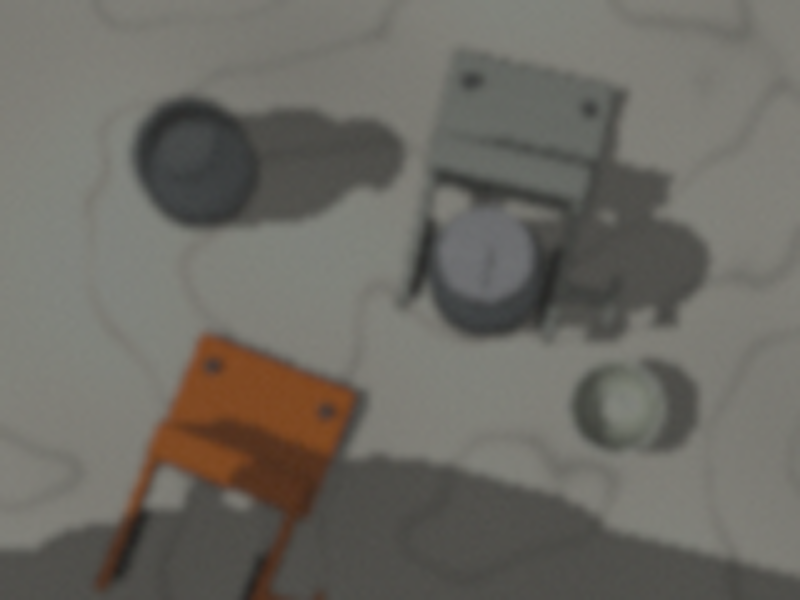

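View pics/crops.png

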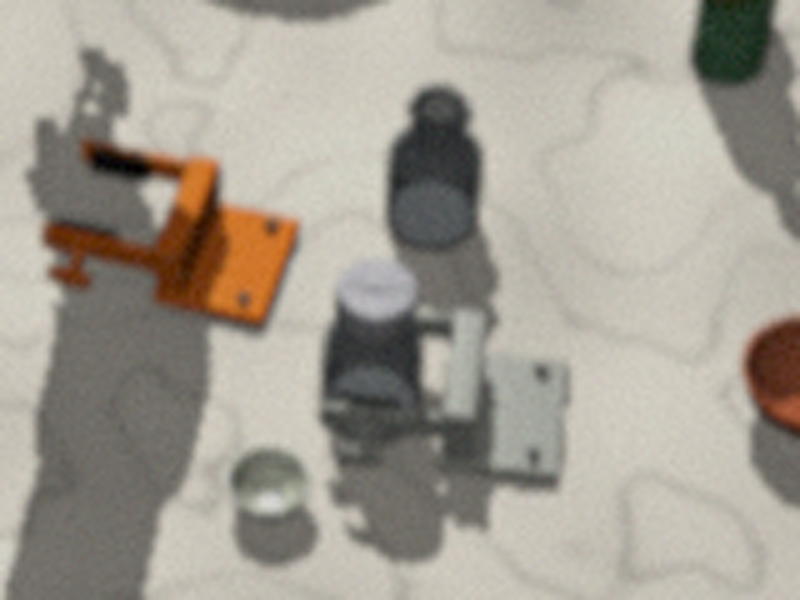

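```bash
python3 - <<'E'
from h import *
from scipy.spatial.transform import Rotation as R
from workcell import env
t=load("top0.npz");s=load("side0.npz")
a=plane(t,287.4,191.2,136);b=plane(s,290.4,208,136);print(a,b)
# least squares two rays
A=[];B=[]
for c,u,v in((t,287.4,191.2),(s,290.4,208)):
    p=pt(c,u,v,1.);d=pt(c,u,v,1000.)-p;d/=np.linalg.norm(d);M=np.eye(3)-np.outer(d,d);A.append(M);B.append(M@p)
x=np.linalg.lstsq(np.vstack(A),np.hstack(B),rcond=None)[0];print("2-ray",x)
for q in((530,110),(530,80+30),(440,155),(590,185)): print(plane(t,190+q[0]/5,140+q[1]/5,10))
print("empty jar",plane(t,190+196/5,140+160/5,130))
S=env.sense();r=R.from_quat(S["tool_rot"]).as_matrix();print(r.round(3));
g=np.array([513,-22,250.])
print("tool delta to above",r.T@(g-S["position"]), "elbow j1 change deg")
print("yaw z",np.degrees(np.arctan2(r[1,2],r[0,2])))
E
```

```text
[509.60419214 -23.12780257 136.        ] [517.36020491 -25.1097711  136.        ]
2-ray [513.84935629 -23.17964038 133.31147788]
[623.04260397 -51.73067297  10.        ]
[623.04260397 -51.73067297  10.        ]
[593.04740277   7.25768873  10.        ]
[573.32130433 -90.97686107  10.        ]
empty jar [569.24772181 154.66163485 130.        ]
[[ 0.892 -0.     0.453]
 [-0.453 -0.001  0.892]
 [ 0.    -1.    -0.001]]
tool delta to above [ 467.36577312   -1.75081595 -411.9841601 ] elbow j1 change deg
yaw z 63.07792425127961
```

```bash
python3 -m pendant '[{"tx":0.047,"tz":-0.041,"ry":8},{"tx":0.094,"tz":-0.082,"ry":16},{"tx":0.14,"tz":-0.124,"ry":24},{"tx":0.187,"tz":-0.165,"ry":32},{"tx":0.234,"tz":-0.206,"ry":40},{"tx":0.28,"tz":-0.247,"ry":48},{"tx":0.327,"tz":-0.288,"ry":56},{"tx":0.374,"tz":-0.33,"ry":65}]'
```

```text
schema error: expected keys gripper, tx, ty, tz, rx, ry, rz
```

```bash
python3 -m pendant '[{"gripper":1,"tx":0.047,"ty":0,"tz":-0.041,"rx":0,"ry":8,"rz":0},{"gripper":1,"tx":0.094,"ty":0,"tz":-0.082,"rx":0,"ry":16,"rz":0},{"gripper":1,"tx":0.14,"ty":0,"tz":-0.124,"rx":0,"ry":24,"rz":0},{"gripper":1,"tx":0.187,"ty":0,"tz":-0.165,"rx":0,"ry":32,"rz":0},{"gripper":1,"tx":0.234,"ty":0,"tz":-0.206,"rx":0,"ry":40,"rz":0},{"gripper":1,"tx":0.28,"ty":0,"tz":-0.247,"rx":0,"ry":48,"rz":0},{"gripper":1,"tx":0.327,"ty":0,"tz":-0.288,"rx":0,"ry":56,"rz":0},{"gripper":1,"tx":0.374,"ty":0,"tz":-0.33,"rx":0,"ry":65,"rz":0}]'
python3 - <<'E'
from workcell import env
import numpy as np
from scipy.spatial.transform import Rotation as R
S=env.sense();r=R.from_quat(S["tool_rot"]).as_matrix();print(r.round(3))
print(S["joint_positions"],(r.T@(np.array([490,0,250.])-S["position"])).round(1))
E
```

```text
clock: 1.15
position: [467.2, 92.3, 248.5]
tool_rot: [0.49, -0.509, 0.509, -0.491]
wrist_force: [1.3, 0.3, -0.6]
gripper_width: 85.5
[[-0.038  0.     0.999]
 [-0.999  0.    -0.038]
 [-0.    -1.     0.   ]]
[-0.68260863  0.19124202  0.44607409  1.95011704 -0.09671959  1.02010291
 -0.23107175] [91.4 -1.6 26.3]
```

```bash
python3 - <<'E'
from workcell import env
from h import *
c=env.capture("wrist");np.savez("wrist1.npz",**c);cv2.imwrite("pics/wrist1.png",c["frame"][...,::-1])
print("cam",np.linalg.inv(c["view"])[:3,3],proj(c,np.array([512,-23,136.])))
E
```

```text
cam [468.74638733 160.40102223 373.49241064] [344.97869541 350.38791495]
```

View pics/wrist1.png

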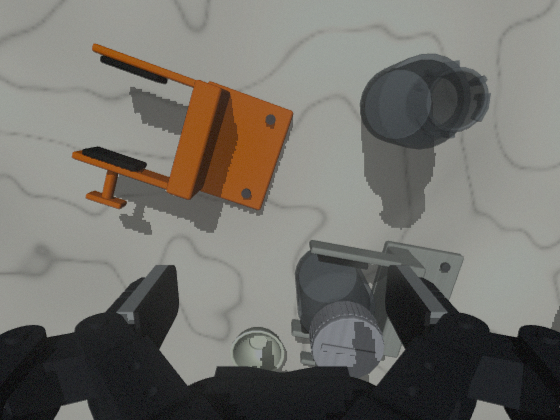

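The wrist view shows the capped jar in the steel clamp: cap top about (348,348), bar from (321,344) to (376,352). It also shows the salt dish at (258,350), the open jar at (440,97) and the orange clamp at the upper left. Next I'll refine the position.

```bash
python3 - <<'E'
from workcell import env
from h import *
from scipy.spatial.transform import Rotation as R
c=load("wrist1.npz")
P=cloud(c);r=P[290:385,300:400].reshape(-1,3);m=(r[:,2]>133)&(r[:,2]<141);print(m.sum(),np.median(r[m],0),(r[m].min(0)+r[m].max(0))/2,np.ptp(r[m],axis=0))
print(plane(c,348.5,348,136)); a=plane(c,321,344,137);b=plane(c,376,352,137);print("bar yaw",np.degrees(np.arctan2(*(b-a)[[1,0]])))
cv2.imwrite("pics/crop1.png",cv2.resize(c["frame"][280:400,270:430,::-1],None,fx=5,fy=5,interpolation=cv2.INTER_CUBIC))
S=env.sense();r=R.from_quat(S["tool_rot"]).as_matrix();print((r.T@(np.array([512,-23,215.])-S["position"])).round(1))
E
```

```text
3247 [515.91380612 -18.75298581 135.47338081] [514.28633358 -21.98324583 135.87941374] [56.83144383 56.0388918   5.70336621]
[514.77087727 -20.89546534 136.        ]
bar yaw -11.811522967853701
[103.9  34.4  48.1]
```

View pics/crop1.png

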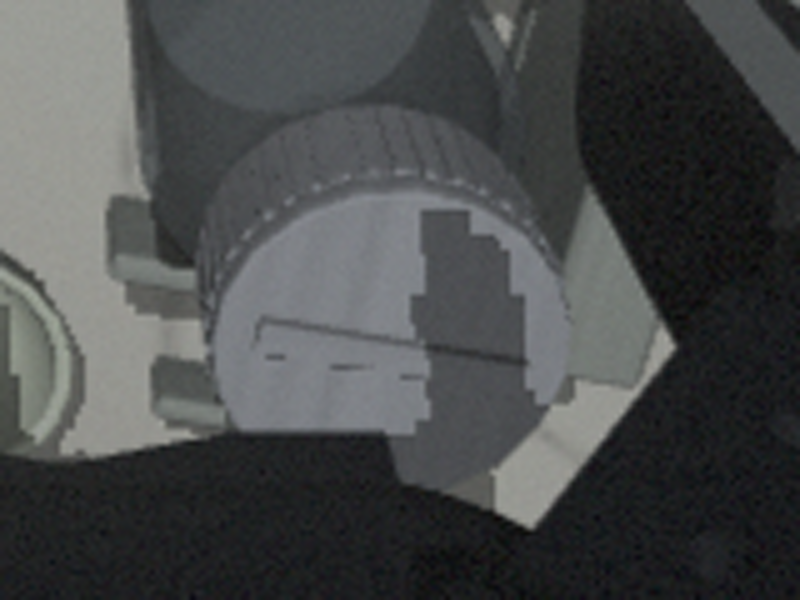

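```bash
python3 - <<'E'
from workcell import env
import numpy as np
from scipy.spatial.transform import Rotation as R
S=env.sense();r=R.from_quat(S["tool_rot"]).as_matrix();print(S["position"],S["clock"],S["qvel"],r.round(3))
print((r.T@(np.array([514,-23,215.])-S["position"])).round(1))
E
```

```text
[469.65086128  83.54837254 248.93079588] 1.2 [-0.04162422 -0.01653846 -0.04173749  0.01461707  0.03210339  0.0075199
  0.00310848] [[-0.055  0.003  0.998]
 [-0.998 -0.003 -0.055]
 [ 0.003 -1.     0.003]]
[103.8  34.4  50.1]
```

```bash
python3 -m pendant '[{"gripper":1,"tx":0.05,"ty":0.0,"tz":0.025,"rx":0,"ry":0,"rz":0},{"gripper":1,"tx":0.08,"ty":0.015,"tz":0.04,"rx":0,"ry":0,"rz":0},{"gripper":1,"tx":0.104,"ty":0.034,"tz":0.05,"rx":0,"ry":0,"rz":0},{"gripper":1,"tx":0.104,"ty":0.034,"tz":0.05,"rx":0,"ry":0,"rz":0},{"gripper":1,"tx":0.104,"ty":0.034,"tz":0.05,"rx":0,"ry":0,"rz":0}]'
python3 - <<'E'
from workcell import env
from h import *
from scipy.spatial.transform import Rotation as R
c=env.capture("wrist");np.savez("wrist2.npz",**c);cv2.imwrite("pics/wrist2.png",c["frame"][...,::-1])
S=env.sense();r=R.from_quat(S["tool_rot"]).as_matrix();print(S["position"],S["clock"],S["qvel"].round(3),r.round(3))
print((r.T@(np.array([514,-23,121.])-S["position"])).round(1),S["joint_positions"].round(2))
E
```

```text
clock: 1.82
position: [513.2, -10.7, 214.4]
tool_rot: [-0.492, 0.508, -0.508, 0.492]
wrist_force: [-0.2, 0.8, -0.2]
gripper_width: 85.5
[513.29255952 -10.29174469 214.64558619] 1.875 [-0.008 -0.007  0.001 -0.002 -0.    -0.002  0.004] [[-0.032  0.     0.999]
 [-0.999  0.001 -0.032]
 [-0.001 -1.     0.   ]]
[12.7 93.6  1.1] [-0.47  0.3   0.5   1.92 -0.17  0.96  0.07]
```

View pics/wrist2.png

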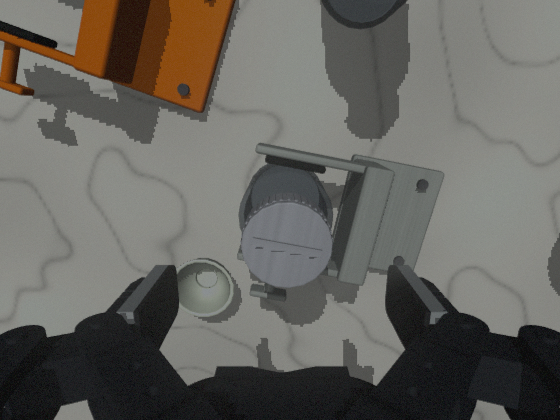

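The whole cap top is visible now: a circle centred near (287,244), with its bar from (252,238) to (321,250).

```bash
python3 - <<'E'
from h import *
c=load("wrist2.npz")
P=cloud(c);m=(abs(P[...,2]-136)<3)&(np.hypot(P[...,0]-514,P[...,1]+23)<50)
m=m.astype(np.uint8);cs,_=cv2.findContours(m,0,2);k=max(cs,key=cv2.contourArea);(e,ax,an)=cv2.fitEllipse(k);print(e,ax,plane(c,e[0],e[1],136),P[m>0][:,:3].mean(0))
print(plane(c,287,244,136))
a=plane(c,252,238,137);b=plane(c,321,250,137);print("bar yaw",np.degrees(np.arctan2(*(b-a)[[1,0]])),np.linalg.norm(b-a))
E
```

```text
(286.26336669921875, 244.2098846435547) (85.575927734375, 90.41979217529297) [514.55163043 -21.07492551 136.        ] [514.55857089 -21.48511541 135.55579532]
[515.01358148 -20.95147636 136.        ]
bar yaw -12.461536070807819 43.439713122071026
```

```bash
python3 -m pendant '[{"gripper":1,"tx":0.0115,"ty":0.0,"tz":0.001,"rx":0,"ry":0,"rz":0},{"gripper":1,"tx":0.0115,"ty":0.02,"tz":0.001,"rx":0,"ry":0,"rz":0},{"gripper":1,"tx":0.0115,"ty":0.05,"tz":0.001,"rx":0,"ry":0,"rz":0},{"gripper":1,"tx":0.0115,"ty":0.075,"tz":0.001,"rx":0,"ry":0,"rz":0},{"gripper":1,"tx":0.0115,"ty":0.0935,"tz":0.001,"rx":0,"ry":0,"rz":0},{"gripper":1,"tx":0.0115,"ty":0.0935,"tz":0.001,"rx":0,"ry":0,"rz":0},{"gripper":1,"tx":0.0115,"ty":0.0935,"tz":0.001,"rx":0,"ry":0,"rz":0}]'
python3 - <<'E'
from workcell import env
from h import *
c=env.capture("wrist");np.savez("wrist3.npz",**c);cv2.imwrite("pics/wrist3.png",c["frame"][...,::-1])
S=env.sense();print(S["position"],S["wrist_force"].round(1),S["joint_positions"].round(2))
E
```

```text
clock: 2.75
position: [514.5, -23.1, 121.7]
tool_rot: [0.491, -0.508, 0.509, -0.492]
wrist_force: [0.4, 0.2, -0.3]
gripper_width: 85.3
[514.57956625 -23.03781901 121.82417062] [ 0.6 -0.1  0.8] [-0.4   0.43  0.45  2.01 -0.27  0.75  0.18]
```

View pics/wrist3.png

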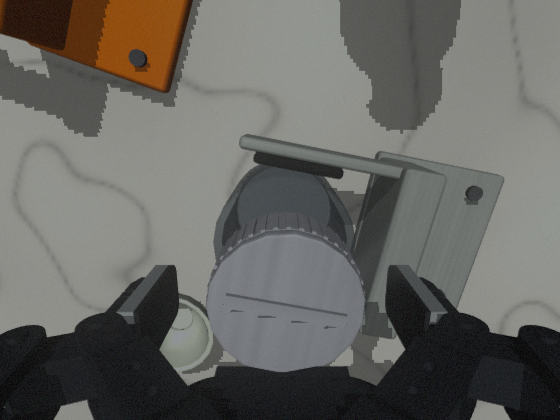

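```bash
python3 - <<'E'
from h import *
c=load("wrist3.npz")
P=cloud(c);m=((abs(P[...,2]-136)<3)&(np.hypot(P[...,0]-514,P[...,1]+22)<36)).astype(np.uint8)
cs,_=cv2.findContours(m,0,2);k=max(cs,key=cv2.contourArea);q=k[:,0].astype(float)
q=q[q[:,1]<355]
A=np.c_[q,np.ones(len(q))];w=np.linalg.lstsq(A,(q**2).sum(1),rcond=None)[0];e=w[:2]/2;rad=np.sqrt(w[2]+e@e)
print(e,rad,plane(c,*e,136),plane(c,e[0]+rad,e[1],136)-plane(c,*e,136), proj(c,np.array([514.6,-23,136])))
E
```

```text
[285.21278942 307.09017647] 77.06935051343861 [514.67299831 -21.62365411 136.        ] [27.483886   -0.97300759  0.        ] [285.13188329 310.51453815]
```

```bash
python3 -m pendant '[{"gripper":-1,"tx":-0.001,"ty":0,"tz":0,"rx":0,"ry":0,"rz":0},{"gripper":-1,"tx":-0.001,"ty":0,"tz":0,"rx":0,"ry":0,"rz":0},{"gripper":-1,"tx":-0.001,"ty":0,"tz":0,"rx":0,"ry":0,"rz":0},{"gripper":-1,"tx":-0.001,"ty":0,"tz":0,"rx":0,"ry":0,"rz":0},{"gripper":-1,"tx":-0.001,"ty":0,"tz":0,"rx":0,"ry":0,"rz":0},{"gripper":-1,"tx":-0.001,"ty":0,"tz":0,"rx":0,"ry":0,"rz":0}]' 60
python3 -c "
from workcell import env
S=env.sense();print(S['wrist_force'].round(1),S['wrist_torque'].round(2),S['position'],S['joint_positions'].round(3))"
```

```text
clock: 3.55
position: [515.9, -21.7, 122.3]
tool_rot: [0.49, -0.507, 0.509, -0.493]
wrist_force: [0.8, 0.8, 7.9]
gripper_width: 57.1
[0.8 0.8 7.9] [ 0.19 -0.37  0.01] [515.85307226 -21.65895544 122.26287821] [-0.397  0.429  0.448  2.013 -0.268  0.752  0.179]
```

Gripped, 57 mm wide. I'll try a small clockwise turn (+ry).

```bash
python3 -m pendant '[{"gripper":-1,"tx":0,"ty":0,"tz":0,"rx":0,"ry":2,"rz":0},{"gripper":-1,"tx":0,"ty":0,"tz":0,"rx":0,"ry":4,"rz":0},{"gripper":-1,"tx":0,"ty":0,"tz":0,"rx":0,"ry":6,"rz":0},{"gripper":-1,"tx":0,"ty":0,"tz":0,"rx":0,"ry":8,"rz":0},{"gripper":-1,"tx":0,"ty":0,"tz":0,"rx":0,"ry":8,"rz":0}]'
cat > st.py <<'E'
from workcell import env
import numpy as np
from scipy.spatial.transform import Rotation as R
S=env.sense();r=R.from_quat(S["tool_rot"]).as_matrix()
print("F",S['wrist_force'].round(1),"T",S['wrist_torque'].round(2),S['position'].round(1),"yaw",np.degrees(np.arctan2(r[1,2],r[0,2])).round(1),"w",S["gripper_width"],"q",S['joint_positions'].round(2),"down",r[:,1].round(3))
E
python3 st.py
```

```text
clock: 4.18
position: [516.1, -21.9, 122.3]
tool_rot: [0.455, -0.539, 0.542, -0.457]
wrist_force: [1.3, -1.1, 7.6]
gripper_width: 57.1
F [ 1.3 -1.1  7.6] T [-0.46 -0.51  1.79] [516.1 -21.9 122.3] yaw -9.7 w 57.05339119143322 q [-0.43  0.43  0.49  2.01 -0.29  0.75  0.07] down [ 0.004 -0.001 -1.   ]
```

Torque of 1.8 Nm after 8° suggests a hard stop. I'll check the bar with a picture and try the other way.

```bash
python3 -m pendant '[{"gripper":-1,"tx":0,"ty":0,"tz":0,"rx":0,"ry":-4,"rz":0},{"gripper":-1,"tx":0,"ty":0,"tz":0,"rx":0,"ry":-8,"rz":0},{"gripper":-1,"tx":0,"ty":0,"tz":0,"rx":0,"ry":-12,"rz":0},{"gripper":-1,"tx":0,"ty":0,"tz":0,"rx":0,"ry":-16,"rz":0},{"gripper":-1,"tx":0,"ty":0,"tz":0,"rx":0,"ry":-20,"rz":0},{"gripper":-1,"tx":0,"ty":0,"tz":0,"rx":0,"ry":-20,"rz":0}]'
python3 st.py
python3 - <<'E'
from workcell import env
from h import *
c=env.capture("wrist");np.savez("wrist4.npz",**c);cv2.imwrite("pics/wrist4.png",c["frame"][...,::-1])
E
```

```text
clock: 4.92
position: [515.8, -21.9, 122.2]
tool_rot: [-0.541, 0.453, -0.455, 0.543]
wrist_force: [1.0, 0.5, 6.6]
gripper_width: 56.9
F [1.  0.5 6.6] T [ 0.09 -0.37  0.03] [515.8 -21.9 122.2] yaw 10.1 w 56.888494740939336 q [-0.35  0.42  0.39  2.01 -0.23  0.75  0.35] down [ 0.004  0.    -1.   ]
```

View pics/wrist4.png

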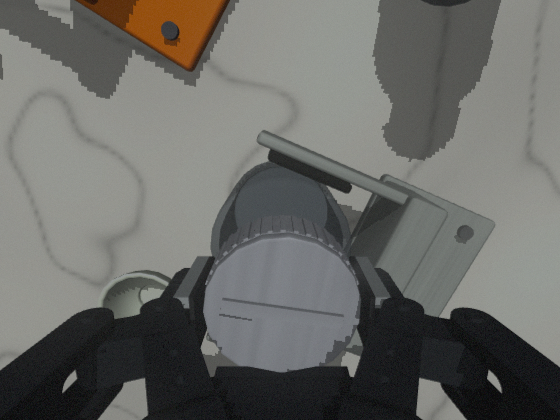

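Clockwise stopped hard and the pads slipped about 3°. Counter-clockwise runs freely: the bar, (223,299) to (343,315), now sits about 15° past its start. I'll continue that way.

```bash
python3 -m pendant '[{"gripper":-1,"tx":0,"ty":0,"tz":0,"rx":0,"ry":-5,"rz":0},{"gripper":-1,"tx":0,"ty":0,"tz":0,"rx":0,"ry":-10,"rz":0},{"gripper":-1,"tx":0,"ty":0,"tz":0,"rx":0,"ry":-15,"rz":0},{"gripper":-1,"tx":0,"ty":0,"tz":0,"rx":0,"ry":-20,"rz":0},{"gripper":-1,"tx":0,"ty":0,"tz":0,"rx":0,"ry":-25,"rz":0},{"gripper":-1,"tx":0,"ty":0,"tz":0,"rx":0,"ry":-29,"rz":0},{"gripper":-1,"tx":0,"ty":0,"tz":0,"rx":0,"ry":-32,"rz":0},{"gripper":-1,"tx":0,"ty":0,"tz":0,"rx":0,"ry":-32,"rz":0}]'
python3 st.py
python3 - <<'E'
from workcell import env
from h import *
c=env.capture("wrist");np.savez("wrist5.npz",**c);cv2.imwrite("pics/wrist5.png",c["frame"][...,::-1])
E
```

```text
clock: 5.98
position: [515.4, -22.3, 122.2]
tool_rot: [-0.646, 0.286, -0.288, 0.647]
wrist_force: [-0.7, -1.2, 8.2]
gripper_width: 57.1
F [-0.7 -1.2  8.2] T [-0.1  -0.14  0.01] [515.4 -22.3 122.2] yaw 42.1 w 57.056846305637606 q [-0.24  0.41  0.24  2.   -0.14  0.74  0.82] down [ 0.004  0.    -1.   ]
```

View pics/wrist5.png

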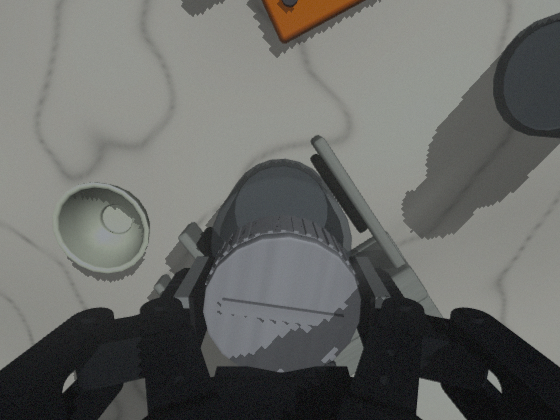

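The bar has kept its place between the fingers, so the cap has turned about 47° with no torque. I'll lift gently first.

```bash
python3 -m pendant '[{"gripper":-1,"tx":0,"ty":-0.003,"tz":0,"rx":0,"ry":0,"rz":0},{"gripper":-1,"tx":0,"ty":-0.006,"tz":0,"rx":0,"ry":0,"rz":0},{"gripper":-1,"tx":0,"ty":-0.006,"tz":0,"rx":0,"ry":0,"rz":0}]'
python3 st.py
```

```text
clock: 6.4
position: [514.5, -22.1, 127.3]
tool_rot: [-0.646, 0.287, -0.288, 0.646]
wrist_force: [3.2, -1.5, 1.7]
gripper_width: 56.9
F [ 3.2 -1.5  1.7] T [-0.35 -0.62 -0.03] [514.5 -22.1 127.3] yaw 42.1 w 56.93730361368846 q [-0.25  0.4   0.24  2.   -0.14  0.76  0.81] down [ 0.001 -0.    -1.   ]
```

```bash
python3 -m pendant '[{"gripper":-1,"tx":0,"ty":-0.006,"tz":0,"rx":0,"ry":0,"rz":0},{"gripper":-1,"tx":0,"ty":-0.018,"tz":0,"rx":0,"ry":0,"rz":0},{"gripper":-1,"tx":0,"ty":-0.036,"tz":0,"rx":0,"ry":0,"rz":0},{"gripper":-1,"tx":0,"ty":-0.054,"tz":0,"rx":0,"ry":0,"rz":0},{"gripper":-1,"tx":0,"ty":-0.072,"tz":0,"rx":0,"ry":0,"rz":0},{"gripper":-1,"tx":0,"ty":-0.09,"tz":0,"rx":0,"ry":0,"rz":0},{"gripper":-1,"tx":0,"ty":-0.101,"tz":0,"rx":0,"ry":0,"rz":0},{"gripper":-1,"tx":0,"ty":-0.106,"tz":0,"rx":0,"ry":0,"rz":0}]'
python3 -m pendant '[{"gripper":-1,"tx":0,"ty":0,"tz":0,"rx":0,"ry":0,"rz":0},{"gripper":-1,"tx":0,"ty":0,"tz":0,"rx":0,"ry":0,"rz":0},{"gripper":-1,"tx":0,"ty":0,"tz":0,"rx":0,"ry":0,"rz":0},{"gripper":-1,"tx":0,"ty":0,"tz":0,"rx":0,"ry":0,"rz":0}]'
python3 st.py
python3 - <<'E'
from workcell import env
from h import *
for n in("side","top","wrist"):
    c=env.capture(n);np.savez(n+"6.npz",**c);cv2.imwrite(f"pics/{n}6.png",c["frame"][...,::-1])
s=load("side6.npz");cv2.imwrite("pics/side6c.png",cv2.resize(s["frame"][120:270,200:400,::-1],None,fx=4,fy=4,interpolation=cv2.INTER_CUBIC))
for z in(110,130,223,249):print(z,proj(s,np.array([514.5,-22,z])))
E
```

```text
clock: 7.4
position: [513.7, -21.8, 233.2]
tool_rot: [-0.646, 0.287, -0.287, 0.646]
wrist_force: [0.1, -0.3, -1.4]
gripper_width: 57.1
clock: 7.9
position: [513.8, -21.9, 232.5]
tool_rot: [0.646, -0.287, 0.287, -0.646]
wrist_force: [0.4, 0.0, -0.5]
gripper_width: 57.0
F [ 0.4  0.  -0.5] T [0.02 0.06 0.02] [513.8 -21.9 232.5] yaw 42.1 w 56.956438303391586 q [-0.28  0.27  0.27  1.88 -0.09  1.01  0.76] down [-0.001 -0.    -1.   ]
110 [289.24843096 212.15384724]
130 [289.44222218 208.50690452]
223 [290.38437073 190.77668018]
249 [290.66052717 185.57971252]
```

View pics/side6c.png

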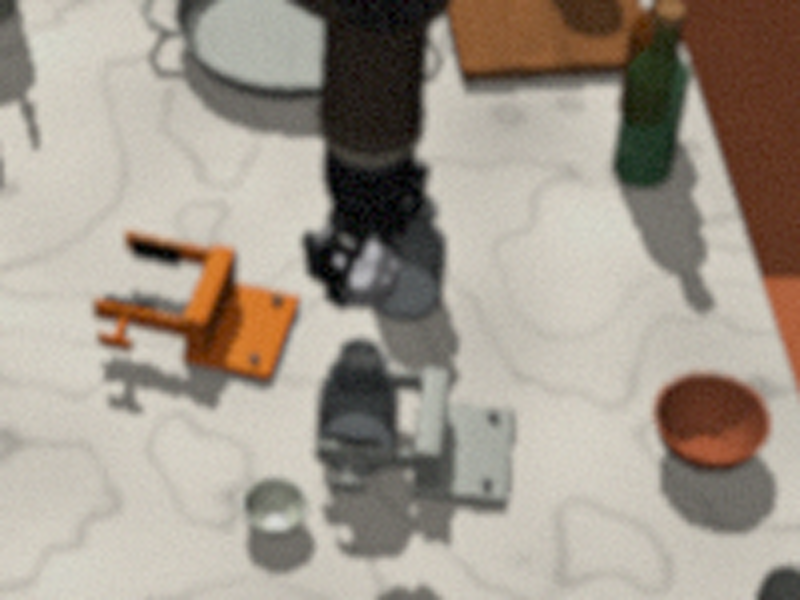

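View pics/wrist6.png

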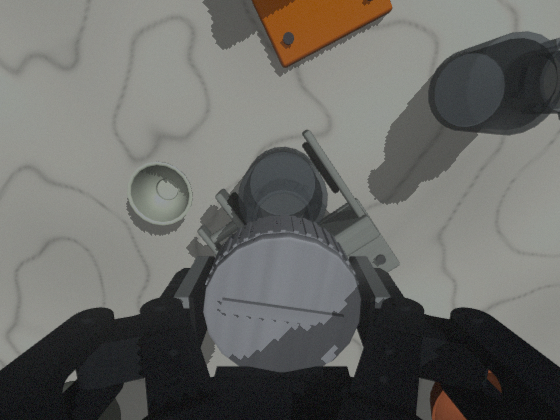

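View pics/top6.png

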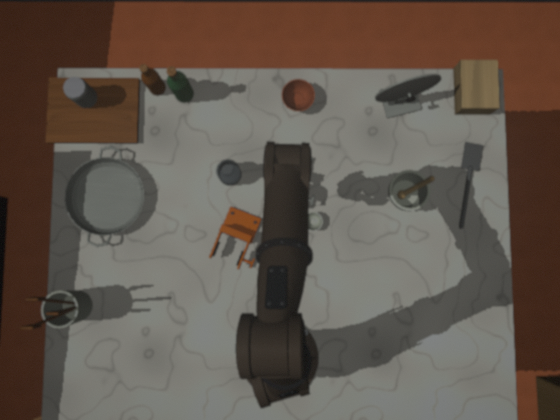

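The cap is held level in the jaws in all three views, the jar's mouth below it is open, and nothing around it has moved. The cap's lower edge is about 90 mm and its centre about 103 mm above the rim. Handing in.

```bash
python3 st.py; python3 -c "
from workcell import env
env.close_job()"
```

```text
F [ 0.1 -0.5 -0.1] T [ 0.04 -0.07  0.03] [513.9 -21.9 232.7] yaw 42.1 w 57.24435828784125 q [-0.28  0.27  0.27  1.88 -0.09  1.01  0.76] down [-0. -0. -1.]
the job is handed in; nothing more can be done
```

The jar in the stainless clamp is open, and the gripper is holding its cap level and still above it. I handed the job in at about 8 s, well under the 42 s limit.

- **Finding the thread:** Clockwise (seen from above) stopped hard at 1.8 Nm, and the pads slipped about 3° on the cap. Counter-clockwise turned freely, so I turned the cap about 47° that way before lifting.
- **Lift:** A 6 mm test lift met almost no resistance (wrist force under 4 N), so I lifted straight up to about 110 mm in total.
- **Final position:** The cap's centre is about 103 mm above the rim and its lower edge about 90 mm above it. Sideways it is within about 1 mm of the jar axis I measured. The tool points straight down, the grip is 60 N at 57 mm opening, and the wrist force is about 0 N.
- **Surroundings:** The last top, side and wrist pictures show the jar open and nothing around it visibly moved. I judged that by eye and did not measure it.
- **Disagreement:** The camera views differed by about 2–3 mm on where the cap was, with x between 510 and 517 mm and y between −21 and −25 mm. I used x 514.5, y −22, which agreed with how the grip settled.

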